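# Free the stuck sample pail in the egg lab

### The arm

A 6-joint arm with a two-finger parallel gripper is mounted at the origin on the work surface. World frame = base frame: x ahead of the robot, y to its left, z up, the work surface at z = 0. Lengths are in mm, angles in rad, forces in N, time in s.
With the tool pointing down it reaches from about 275 to 750 mm from the base axis. Payload 10.2 kg.
Tool frame: the origin (TCP) lies at the very end of the fingers, on their centre line; the grasp point (between the pads) lies 19 mm behind it; z points along the fingers, y is the direction in which the jaws open and shut (so a half turn about z gives the same grasp; the last joint's range is limited). The gripper opens to 85 mm and grips with 20 to 120 N. Pads are 22 mm wide; open, the fingers measure 114 mm over their backs; the gripper's body (76 mm by 85 mm) begins 54 mm behind the grasp point. The pads swing forward as they close: fully open they stand 13 mm farther back than shut.
Start: joints at [-1.332, 0.313, 1.498, -0, 1.331, -0.223], TCP at [233.908, -470.019, 231.294] pointing down, gripper open.
Joint ranges: [-2.94, 2.94], [-0.97, 2.17], [0.19, 2.56], [-1.23, 4.37], [0.02, 3.11], [-2.88, 2.88]. Speed limits (rad/s): [2.39, 2.39, 3.01, 3.14, 3.14, 3.14].

### API

Orientations are given as [roll, pitch, yaw] about the fixed x, y, z axes, in that order (R = Rz(yaw) Ry(pitch) Rx(roll)).
In Python, from station import * gives the robot as it stands.
- The arm moves only by the tool play_rows, never from a script. Its argument "commands" is text: rows parted by semicolons, each of 7 numbers parted by spaces: the gripper's target within -1 to 1 (fully open at 1, half-way at 0, shut at -1), then the shift along the tool's x, y, z in m, then the turn, a rotation vector about the tool's x, y, z in rad. In form: claw x y z rx ry rz; .... A call has exactly 8 rows; each row is the pose to reach, as a shift and turn from the pose measured when the call began, along the tool's axes at that moment; what a row does not reach only later rows make up. A row lasts 1/8 s, in which the tool goes at most 62.5 mm and 10.7 degrees, less where a joint would pass 70% of its speed; a pose out of reach is approached as far as the arm can. A call with a gripper value outside its range is refused whole. The fingers move at their own pace and stop on an object; "newtons" is the grip in N (left out, the last holds). Time passes only in rows, so rows that repeat a pose let the fingers close, or fill a call up. It gives the time, the measured TCP pose, the force and the opening at its end, in the units of the state.
- get_state(): the state, without advancing time (a new reading comes with each control period).
- capture(name): name is "scene" or "top" or "wrist"; returns a dict with "frame" (480x640x3 uint8, red, green, blue), "camera_matrix" (3x3 intrinsics, pixels), "k1" (the pictures are not rectified: a ray, as slopes to the right and down, at radius r is drawn at 1 + k1 r^2 times it, then the intrinsics apply), "view" (4x4, takes a point from world to camera coordinates). Camera axes: x right, y down, z forward; pixel columns grow to the right and rows downward; lengths in mm; the calibration is good to about 2 mm. A picture is of the moment at which its call begins. There is no depth.
- job_done(): hands the job in, once; it reports no verdict.
The state is a dict: "clock": time; "joint_pos": joint angles; "joint_velocities": joint speeds; "tau": joint torques, N m; "eef_pos": TCP position; "ee_rot": TCP orientation; "force": force on the tool from outside, world axes, zero at the start; "ft_torque": the same for the moment, N m; "opening": finger opening in mm.
Only numpy, scipy, OpenCV 4.12 (cv2) and the standard library are available. Lean on these libraries where they do the work, as an engineer would, in place of code of your own. Each camera call takes 0.05 s, during which the arm holds its last target.

### The job

Two small white sample pails are stuck one inside the other in the stand: the carrying ears of the inner pail have caught under the lower pail's clips. Grip the inner pail by its rim, twist it until its ears are clear of the clips, pull it out and stand it upright inside the shallow metal drip tray; set it down, do not drop it. Leave the spare pail on the bench alone.

Things in the scene. Friction and masses are not known exactly. Their poses are not given: they have to be found in the camera images.
- nested_pail: Stuck inner pail, white plastic, 0.12 kg, 110 mm tall, open top; origin: centre of underside. Top 34 mm is a straight collar, outer diameter 104, wall 8 thick: pinch that wall. Foot diameter 76. Ears on its +x and -x sides: 16 wide, reach 62 from the axis, 82-88 up. Starts on the stand's axis, 26 above its origin, x axes within 5 deg. Turns easily; a 35-60 deg twist either way clears the clips.
- stand: Fixed round steel foot, diameter 140 mm, with the white lower pail clamped on it; origin: centre of the underside. Lower pail's rim: diameter 106, 101 up, so the inner pail's whole collar stands above it. Two grey clips on its +x and -x sides, 16 wide, hook over the ears: 55-70 from the axis, tops 122 up. The inner pail must rise 100 to be fully out.
- drip_tray: Fixed shallow square metal tray, 180 x 180 mm outside, walls 4 mm thick and 16 mm tall, 4 mm thick floor; origin at the centre of its underside, x and y along its sides.
- spare_pail: A loose pail just like the stuck one, standing alone on the bench; origin at the centre of its underside. Not to be moved.

How it is judged (in metres and radians):
On the way, in this order (a step that is already met when the one before it is completed fails the run):
1. the inner pail is out of the stand, clear above the lower pail (z of nested_pail in the frame of stand above 0.105 m), for 0.1 s.
2. the pail reaches the floor of the drip tray (within 15 mm) upright and still held in the gripper (horizontal distance between nested_pail and drip_tray below 0.08 m and z of nested_pail in the frame of drip_tray below 0.02 m and angle between nested_pail's own z axis and vertical below 0.25 rad and contact force between the fingers and nested_pail above 0.5 N), for 0.1 s.
At the end, for the whole second after the job is handed in: The formerly stuck pail stands flat inside the drip tray (origin less than 10 mm above the tray's underside, within 80 mm of its centre), upright within 6 degrees, at rest and released; the spare pail is within 20 mm of where it started (horizontal distance between nested_pail and drip_tray below 0.08 m and z of nested_pail in the frame of drip_tray below 0.01 m and angle between nested_pail's own z axis and vertical below 0.1 rad and linear speed of nested_pail below 0.02 m/s and contact force between the fingers and nested_pail below 0.1 N and distance of spare_pail from where it was at the start of the episode below 0.02 m); the robot touches nothing.
It fails at once if the spare pail is moved more than 20 mm (distance of spare_pail from where it was at the start of the episode above 0.02 m).
It also fails if it takes over 48 s, if anything falls off the work surface, if the arm or the gripper's body presses on something with over 40 N, if the wrist force passes 120 N, or if a joint passes its speed limit or range.

## Working session

There is one attempt and no reset: what is moved stays moved. The work goes in short steps, Python scripts to look and compute and a tool call to move; the robot and the scene stay as the last step left them, time stands still between calls to the robot, and variables do not carry over. Pictures are saved under pics/ and viewed, and the job is handed in when it is done.

Besides the shell and the picture viewer there is one more tool, called by a JSON object that holds its "fn" and its "kwargs", one argument or row to a line. play_rows: Moves the arm, as the interface text tells. Its arguments: {"type":"object","properties":{"commands":{"type":"string"},"newtons":{"type":"number"}},"required":["commands"]}

```bash
ls; mkdir -p pics
python3 - <<'E'
from station import *
import cv2
print(get_state())
for n in ("scene","top","wrist"):
    c=capture(n); print(n,c["camera_matrix"].tolist(),c["k1"],c["view"].tolist())
    cv2.imwrite(f"pics/{n}0.png",c["frame"][:,:,::-1])
E
```

```text
pics
{'clock': 0.0, 'joint_pos': array([-1.33242217e+00,  3.13458879e-01,  1.49846387e+00, -7.15853756e-06,
        1.33100137e+00, -2.23407483e-01]), 'joint_velocities': array([-0.0015301 , -0.0006939 ,  0.00081944, -0.00075469,  0.00117065,
       -0.00190741]), 'tau': array([ 1.19086108e-03, -4.12260246e+01, -2.59743404e+01, -9.20732350e-05,
        4.16219162e-03, -3.96527611e-06]), 'eef_pos': array([ 233.82968475, -469.75289548,  230.72045291]), 'ee_rot': array([-3.14029274e+00, -2.88211255e-04,  4.61783156e-01]), 'force': array([-0.41979569,  0.06274361, -1.18636377]), 'ft_torque': array([ 0.05627189,  0.03898078, -0.03858412]), 'opening': 85.39153963011857}
scene [[601.8683660011649, 0.0, 316.6821740672012], [0.0, 601.8683660011649, 238.58654704251742], [0.0, 0.0, 1.0]] -0.16283499595618703 [[-0.9988563950065917, 0.047467887400694304, 0.005718550528780983, 573.7167033599118], [0.02737154006070745, 0.6658005699260838, -0.7456275208713842, 19.450940700697345], [-0.03920077740479523, -0.7446182919804056, -0.6663384262512877, 1100.203219029959], [0.0, 0.0, 0.0, 1.0]]
top [[619.3479362577267, 0.0, 312.6276694437662], [0.0, 619.3479362577267, 240.72822071843683], [0.0, 0.0, 1.0]] -0.0782918746585645 [[0.024183391181961614, -0.9995547174405736, 0.017479428858958163, -19.735250410201044], [-0.9828728211151659, -0.02696772854599442, -0.18230128669371623, 569.4852476423688], [0.1826914916027979, -0.012771392224997005, -0.9830873361185057, 963.0843456979994], [0.0, 0.0, 0.0, 1.0]]
wrist [[378.79063991753964, 0.0, 317.43877563103933], [0.0, 378.79063991753964, 238.77506018506244], [0.0, 0.0, 1.0]] -0.05170743333526341 [[0.44585940696978327, -0.8951023121625763, -0.0011135428886413765, -523.9534743169706], [-0.8530255623692393, -0.4252768398489747, 0.30246817920686186, -39.15439769261048], [-0.27121353056438396, -0.13390840245959587, -0.9531588328235346, 379.9313217597679], [0.0, 0.0, 0.0, 1.0]]
```

View pics/scene0.png

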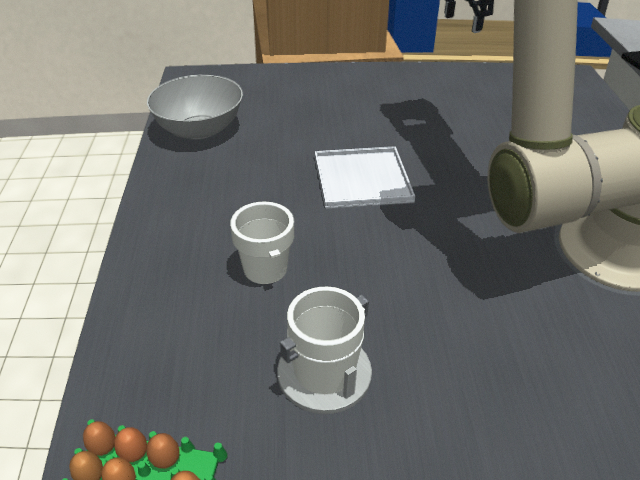

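View pics/top0.png

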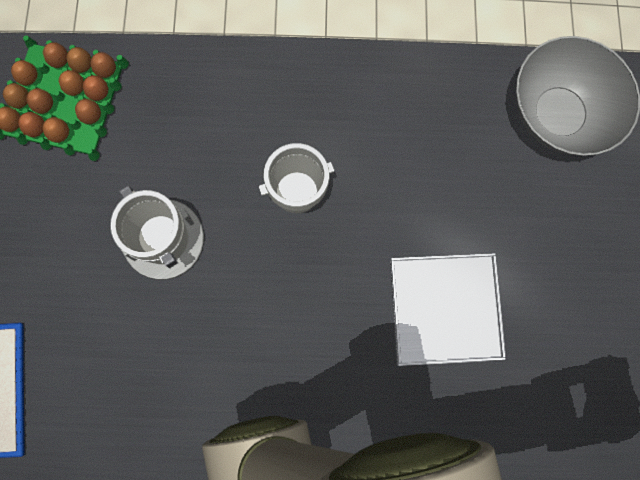

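View pics/wrist0.png

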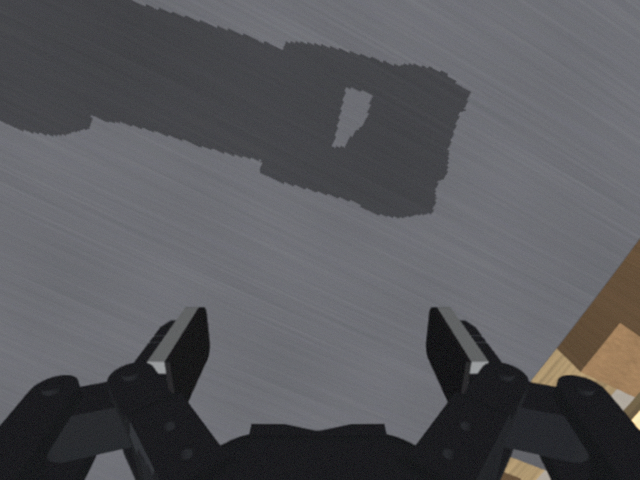

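The scene view shows the stand with the nested pails near (326,340), the spare pail near (262,240) and the tray near (363,177). The top view shows them at about (147,225), (297,178) and (448,310). I'll enlarge crops of each.

Run:
```python
import cv2,numpy as np
t=cv2.imread("pics/top0.png"); s=cv2.imread("pics/scene0.png")
def crop(im,x,y,w,h,k): return cv2.resize(im[y:y+h,x:x+w],None,fx=k,fy=k,interpolation=cv2.INTER_CUBIC)
cv2.imwrite("pics/t_stand.png",crop(t,95,175,120,110,5))
cv2.imwrite("pics/s_stand.png",crop(s,265,275,120,140,4))
```

```text
(no output)
```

View pics/t_stand.png

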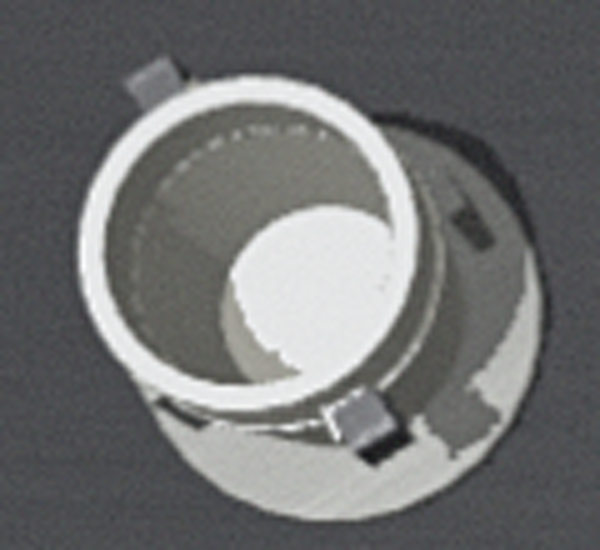

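View pics/s_stand.png

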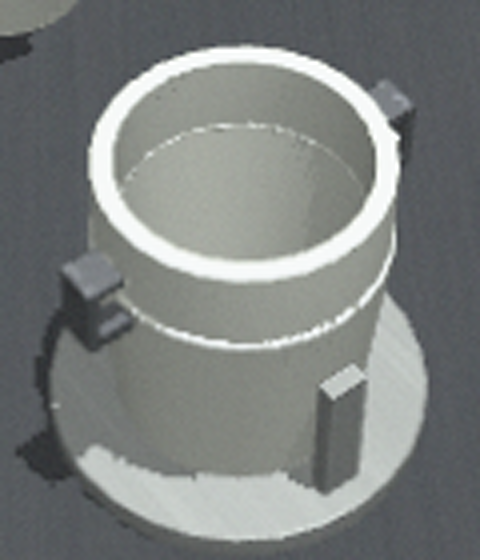

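```bash
cat > h.py <<'E'
from station import *
import numpy as np, cv2
from scipy.optimize import least_squares
def proj(c,P):
    P=np.atleast_2d(P); q=P@c["view"][:3,:3].T+c["view"][:3,3]
    d=np.array([c["k1"],0,0,0,0.])
    V=c["view"]; r,_=cv2.Rodrigues(V[:3,:3])
    return cv2.projectPoints(P.astype(float),r,V[:3,3],c["camera_matrix"],d)[0][:,0]
def unproj(c,px,z):
    out=[]
    for (p,zz) in zip(np.atleast_2d(px),np.broadcast_to(z,len(np.atleast_2d(px)))):
        f=lambda x:(proj(c,[x[0],x[1],zz])[0]-p)
        out.append(least_squares(f,[450,0]).x)
    return np.array(out)
def circ(c,px,z,r):
    P=unproj(c,px,z)
    return least_squares(lambda x:np.hypot(*(P-x).T)-r,P.mean(0)), least_squares(lambda x:np.hypot(*(P-x[:2]).T)-x[2],[*P.mean(0),r]).x
E
python3 - <<'E'
from h import *
t=capture("top"); s=capture("scene")
T=lambda a:np.array(a)/5+[95,175]-0.4
S=lambda a:np.array(a)/4+[265,275]-0.4
rt=T([(78,243),(418,243),(250,75),(250,412),(130,123),(370,125),(125,365),(370,365)])
rs=S([(89,160),(400,165),(244,45),(244,282),(130,80),(360,80),(120,235),(370,240)])
for c,p in((t,rt),(s,rs)):
    a,b=circ(c,p,136,52); print(a.x,a.fun.round(1),b)
print("clips top",unproj(t,T([(155,83),(362,417)]),122))
print("clip scene",unproj(s,S([(93,272),(390,97)]),122))
ft=T([(543,280),(440,495),(320,520),(220,480),(500,180)]); fs=S([(50,380),(427,380),(240,543),(100,490),(390,485)])
for c,p in((t,ft),(s,fs)): print("foot",circ(c,p,8,70)[0].x,circ(c,p,8,70)[1])
# tray corners at z=16 top view
print("tray",unproj(t,[(391.5,258),(495,253.5),(505,358.5),(398,364.5)],16))
print("tray s",unproj(s,[(315,151),(404,148),(413,196),(327,202)],16))
# spare rim
for c,p in((t,[(263,178),(331,178),(297,144),(297,212)]),(s,[(231,226),(294,226),(263,203.5),(263,256)])):print("spare",circ(c,p,110,52)[1])
E
```

```text
[574.29626308 251.45752802] [-0.2 -0.2  0.5 -0.1  1.3 -0.8 -0.4  1.9] [574.29646039 251.4600726   52.24426409]
[574.64975888 250.62375239] [ 0.2 -0.5  0.   0.3  0.8  1.4  0.8  1.1] [574.64427829 250.61862607  52.48980456]
clips top [[627.10662484 288.03932523]
 [524.16732628 216.26554146]]
clip scene [[626.33377296 285.63594498]
 [521.5436732  212.64163529]]
foot [575.77618432 249.92361141] [575.68985588 249.81630561  69.904224  ]
foot [574.64803158 248.92931243] [574.64359248 248.78880126  70.11434427]
tray [[ 550.46106776 -140.06210266]
 [ 562.90922078 -318.58328245]
 [ 385.67395135 -331.13113338]
 [ 372.76716368 -151.40381033]]
tray s [[ 562.87932986 -320.99293471]
 [ 366.07520153 -326.53127984]
 [ 375.64700523 -153.77237715]
 [ 547.61977307 -140.97951856]]
spare [659.60618252  22.74103253  54.60856653]
spare [664.9419148   43.0079033   58.20591257]
```

The two views agree on these positions:
- **Stand axis:** about (574.5, 251), with the clips at 35°.
- **Tray centre:** about (469, -236).

I'll pinch the wall on the stand's -y side, at world bearing -55° and tool yaw 35°, then twist +45°.

```bash
cat >> h.py <<'E'
from scipy.spatial.transform import Rotation as R
def delta(pos,yaw,st=None):
    """tool-frame shift (m) and rotvec to reach TCP pos (mm), pointing down, yaw (rad)"""
    st=st or get_state()
    R0=R.from_euler('xyz',st["ee_rot"]); R1=R.from_euler('xyz',[np.pi,0,yaw])
    return R0.inv().apply(np.array(pos)-st["eef_pos"])/1000,(R0.inv()*R1).as_rotvec()
E
python3 - <<'E'
from h import *
a=np.radians(35); 
st=get_state(); d=delta([574.5+48*np.cos(a-np.pi/2),251+48*np.sin(a-np.pi/2),200],a,st); print(d)
E
```

```text
(array([ 0.6332746 , -0.44615835,  0.03136403]), array([-0.00049578, -0.0001788 , -0.14905768]))
```

{"fn": "play_rows", "kwargs": {
  "commands": "1 0.032 -0.022 0 0 0 -0.007; 1 0.07 -0.049 0 0 0 -0.016; 1 0.114 -0.08 0 0 0 -0.027; 1 0.158 -0.111 0 0 0 -0.037; 1 0.203 -0.143 0 0 0 -0.048; 1 0.247 -0.174 0 0 0 -0.058; 1 0.285 -0.201 0 0 0 -0.067; 1 0.316 -0.223 0 0 0 -0.075",
  "newtons": 40
}}

```text
clock: 1.25
eef_pos: [418.0, -127.8, 231.3]
ee_rot: [-3.141, -0.0, 0.538]
force: [0.6, 0.3, 0.2]
opening: 85.6
```

Run:
```python
from h import *
a=np.radians(35); 
st=get_state(); d=delta([574.5+48*np.cos(a-np.pi/2),251+48*np.sin(a-np.pi/2),200],a,st); print(d, st["eef_pos"],st["joint_pos"])
```

```text
(array([ 0.33199658, -0.19719574,  0.03144845]), array([-0.00041798, -0.00027861, -0.07293739])) [ 417.9567546  -127.78223165  231.27673725] [-5.66309814e-01  1.17394345e-01  1.74222555e+00  4.45854937e-04
  1.28223648e+00  4.66431733e-01]
```

{"fn": "play_rows", "kwargs": {
  "commands": "0 0.033 -0.02 0.003 0 0 -0.007; 0 0.076 -0.045 0.007 0 0 -0.017; 0 0.123 -0.073 0.012 0 0 -0.027; 0 0.17 -0.101 0.016 0 0 -0.037; 0 0.217 -0.129 0.02 0 0 -0.047; 0 0.264 -0.157 0.025 0 0 -0.058; 0 0.307 -0.182 0.029 0 0 -0.067; 0 0.332 -0.197 0.031 0 0 -0.073"
}}

```text
clock: 2.25
eef_pos: [602.5, 213.6, 199.6]
ee_rot: [-3.141, 0.0, 0.613]
force: [-0.6, -0.3, -0.4]
opening: 42.5
```

Run:
```python
from h import *
a=np.radians(35); 
t=capture("top");s=capture("scene");w=capture("wrist")
for n,c in(("t",t),("s",s),("w",w)): cv2.imwrite(f"pics/{n}1.png",c["frame"][:,:,::-1])
st=get_state(); d=delta([574.5+48*np.cos(a-np.pi/2),251+48*np.sin(a-np.pi/2),110],a,st); print(d, st["eef_pos"],st["joint_pos"],st["opening"])
th=np.linspace(0,2*np.pi,120)
for n,c in(("t",t),("s",s),("w",w)):
    im=c["frame"][:,:,::-1].copy()
    for r in(52,44):
        P=np.c_[574.5+r*np.cos(th),251+r*np.sin(th),136+0*th]
        for u in proj(c,P): cv2.circle(im,tuple(int(v) for v in u.round()),0,(0,0,255),-1)
    if n=="t": im=cv2.resize(im[130:330,50:300],None,fx=3,fy=3)
    if n=="s": im=cv2.resize(im[240:440,220:470],None,fx=3,fy=3)
    cv2.imwrite(f"pics/{n}1o.png",im)
```

```text
(array([-0.00030997,  0.000583  ,  0.08959925]), array([-0.00077847,  0.00074247,  0.00162551])) [602.0446402  212.31702437 199.59942361] [1.55689862e-01 5.90253375e-01 1.16446226e+00 3.78298175e-04
 1.38788644e+00 1.11392645e+00] 42.85643976096604
```

View pics/w1o.png

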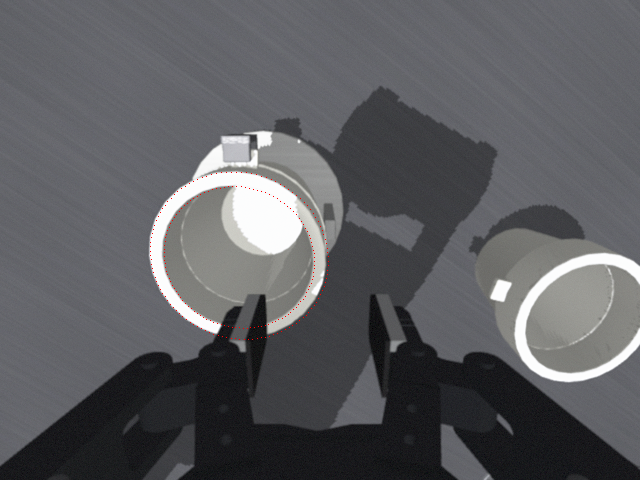

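View pics/s1o.png

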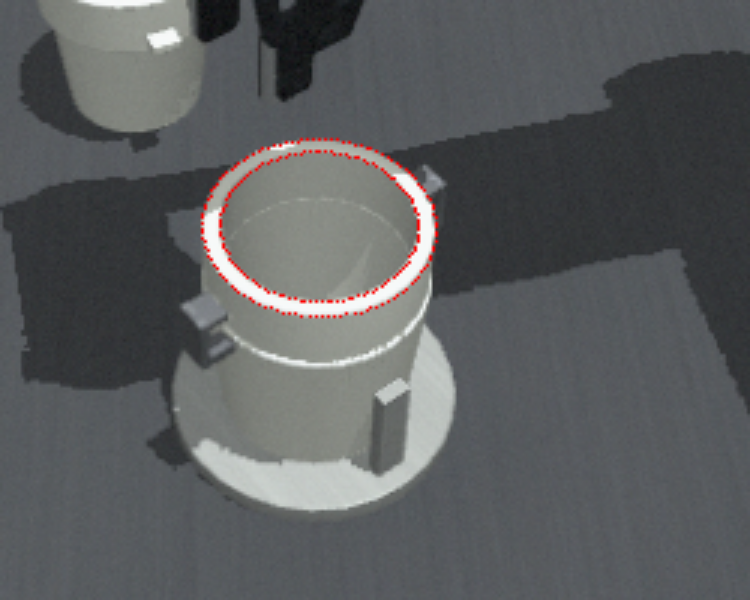

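View pics/t1o.png

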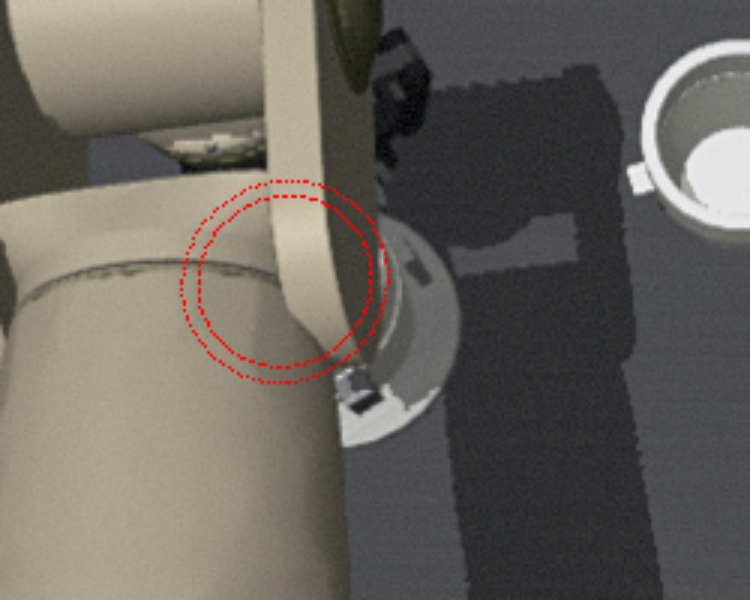

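The fitted rim overlays match in the scene and wrist views, and the fingers straddle the wall line. Descending now.

{"fn": "play_rows", "kwargs": {
  "commands": "0 0 0 0.006 0 0 0; 0 0 0.0005 0.02 0 0 0; 0 0 0.0005 0.036 0 0 0; 0 0 0.0005 0.053 0 0 0; 0 0 0.0005 0.069 0 0 0; 0 0 0.0005 0.082 0 0 0; 0 0 0.0005 0.0895 0 0 0; 0 0 0.0005 0.0905 0 0 0"
}}

```text
clock: 3.4
eef_pos: [602.2, 211.9, 108.7]
ee_rot: [-3.141, 0.001, 0.613]
force: [-0.4, 0.5, 0.4]
opening: 42.3
```

Run:
```python
from h import *
a=np.radians(35); 
s=capture("scene");w=capture("wrist")
cv2.imwrite("pics/s2.png",cv2.resize(s["frame"][200:400,220:470,::-1],None,fx=3,fy=3))
cv2.imwrite("pics/w2.png",w["frame"][:,:,::-1])
st=get_state(); d=delta([574.5+48*np.cos(a-np.pi/2),251+48*np.sin(a-np.pi/2),109],a,st); print(d, st)
```

```text
(array([-5.22615506e-04,  7.79397955e-06,  4.70236915e-04]), array([-4.49265221e-04,  6.70942451e-05,  1.66396380e-03])) {'clock': 3.5, 'joint_pos': array([1.55069344e-01, 6.68364565e-01, 1.27493415e+00, 4.01123537e-04,
       1.19855228e+00, 1.11319053e+00]), 'joint_velocities': array([ 0.00172215, -0.00439982, -0.00591411,  0.00197019,  0.00183285,
       -0.00071747]), 'tau': array([-1.20070239e-02, -5.46414185e+01, -2.42675453e+01,  8.15465592e-04,
       -2.01469241e-02, -3.18742025e-05]), 'eef_pos': array([602.45493721, 211.98739592, 109.4702055 ]), 'ee_rot': array([-3.14114333e+00,  6.67204314e-05,  6.12529217e-01]), 'force': array([ 0.1307466 ,  0.58694076, -0.01511379]), 'ft_torque': array([-0.01920533,  0.03251615, -0.01551899]), 'opening': 42.97744324713081}
```

View pics/s2.png

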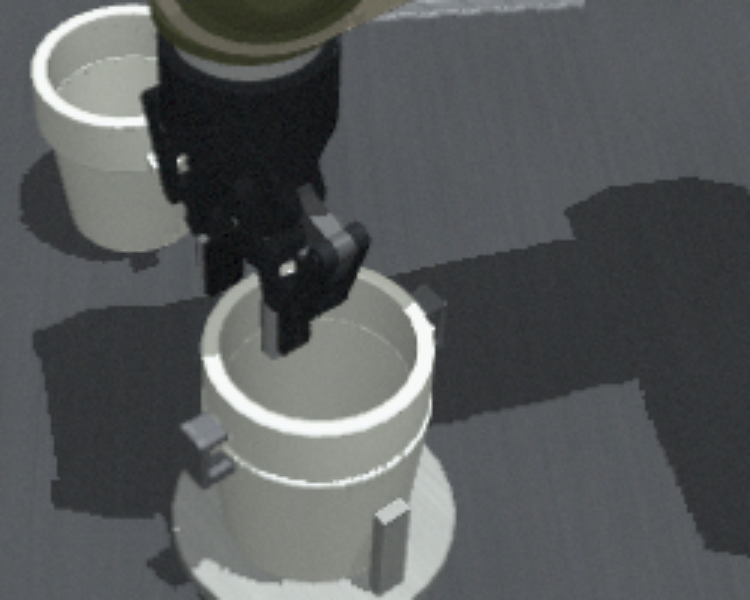

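View pics/w2.png

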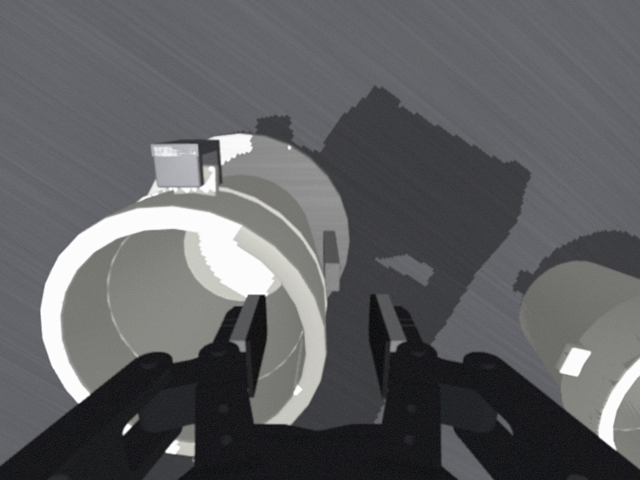

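One finger is inside the pail and one is outside, with the clip well away at the image's upper left. Closing.

{"fn": "play_rows", "kwargs": {
  "commands": "-0.5 0 0 0 0 0 0; -0.7 0 0 0 0 0 0; -1 0 0 0 0 0 0; -1 0 0 0 0 0 0; -1 0 0 0 0 0 0; -1 0 0 0 0 0 0; -1 0 0 0 0 0 0; -1 0 0 0 0 0 0",
  "newtons": 40
}}

```text
clock: 4.5
eef_pos: [602.7, 212.1, 109.9]
ee_rot: [-3.141, -0.001, 0.613]
force: [-0.8, 1.2, 5.3]
opening: 6.7
```

Run:
```python
from h import *
w=capture("wrist")
cv2.imwrite("pics/w3.png",w["frame"][:,:,::-1])
st=get_state(); print(st["eef_pos"],st["ee_rot"],st["force"],st["ft_torque"],st["opening"])
# twist rows about stand axis
p0=st["eef_pos"]; y0=st["ee_rot"][2]; C=np.array([574.5,251])
for k in range(1,9):
    a=np.radians(46)*(1-np.cos(np.pi*k/8))/2
    v=p0[:2]-C; q=C+[v[0]*np.cos(a)-v[1]*np.sin(a),v[0]*np.sin(a)+v[1]*np.cos(a)]
    d,r=delta([q[0],q[1],p0[2]],y0+a,st); print(np.degrees(a).round(1),d.round(4),r.round(3))
```

```text
[602.65027092 212.08040713 109.87942262] [-3.14139948e+00 -6.68265509e-04  6.12575791e-01] [-0.63718896  1.45160479  5.32363343] [0.32057511 0.15142973 0.00708995] 6.774383839733557
1.8 [ 0.0015 -0.      0.    ] [-0.    -0.001 -0.031]
6.7 [ 0.0056 -0.0004  0.    ] [-0.    -0.001 -0.118]
14.2 [ 0.0118 -0.0016  0.    ] [-0.    -0.001 -0.248]
23.0 [ 0.0187 -0.0041  0.    ] [-0.    -0.001 -0.401]
31.8 [ 0.0252 -0.0076  0.    ] [-0.    -0.001 -0.555]
39.3 [ 0.0302 -0.0113  0.    ] [ 0.    -0.001 -0.685]
44.2 [ 0.0333 -0.0141  0.    ] [ 0.    -0.001 -0.772]
46.0 [ 0.0343 -0.0151  0.    ] [ 0.    -0.001 -0.803]
```

View pics/w3.png

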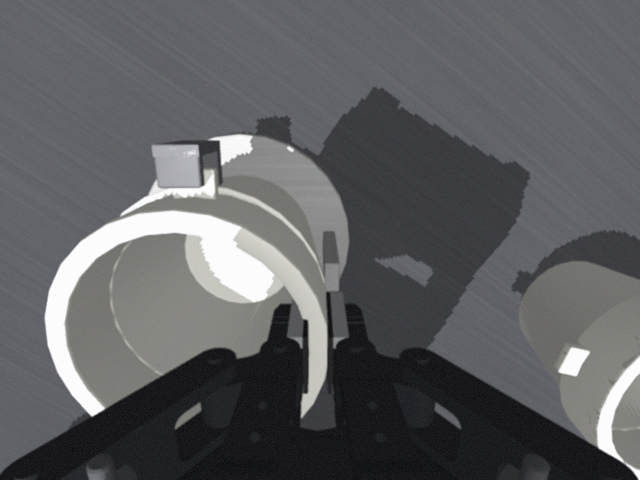

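Wall gripped with an opening of 6.7 mm, and the forces are small. Twisting +46° about the stand axis.

{"fn": "play_rows", "kwargs": {
  "commands": "-1 0.0015 0 0 0 0 -0.031; -1 0.0056 -0.0004 0 0 0 -0.118; -1 0.0118 -0.0016 0 0 0 -0.248; -1 0.0187 -0.0041 0 0 0 -0.401; -1 0.0252 -0.0076 0 0 0 -0.555; -1 0.0302 -0.0113 0 0 0 -0.685; -1 0.0333 -0.0141 0 0 0 -0.772; -1 0.0343 -0.0151 0 0 0 -0.803"
}}

```text
clock: 5.55
eef_pos: [622.4, 244.0, 110.0]
ee_rot: [3.14, -0.0, 1.417]
force: [0.3, -0.7, 4.1]
opening: 6.6
```

Run:
```python
from h import *
w=capture("wrist");s=capture("scene")
cv2.imwrite("pics/w4.png",w["frame"][:,:,::-1])
cv2.imwrite("pics/s4.png",cv2.resize(s["frame"][200:400,220:470,::-1],None,fx=3,fy=3))
st=get_state(); print(st["eef_pos"],st["ee_rot"],st["force"],st["ft_torque"],st["opening"])
```

```text
[622.39048271 244.12935458 110.04117047] [ 3.14026358e+00 -8.66125672e-04  1.41535733e+00] [ 1.77292547 -0.24857599  4.09375412] [ 0.12151671 -0.32005194 -0.01057738] 6.754310557929473
```

View pics/w4.png

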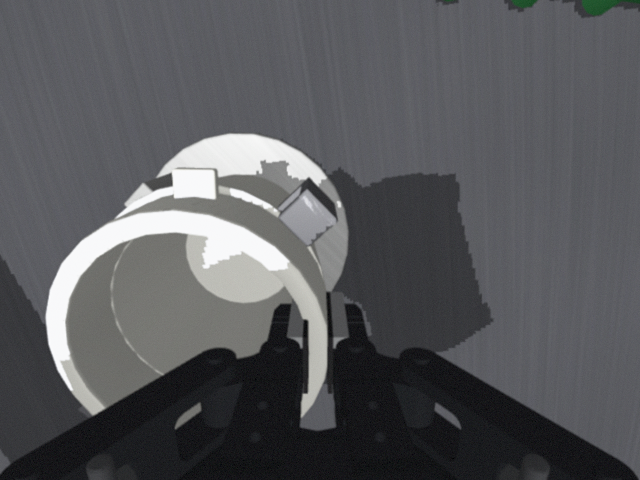

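View pics/s4.png

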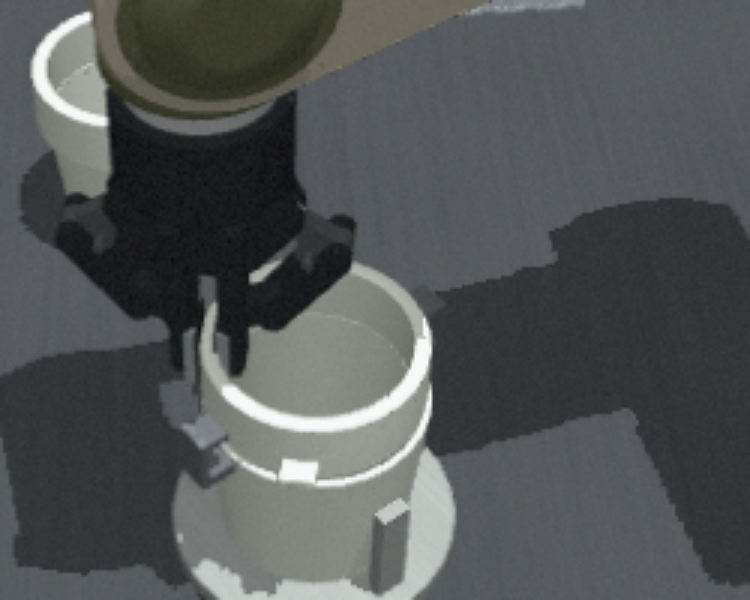

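The pail turned with the gripper. Its ear shows at wrist (195,183), well away from the clip at (308,212). Lifting.

{"fn": "play_rows", "kwargs": {
  "commands": "-1 0 0 -0.002 0 0 0; -1 0 0 -0.005 0 0 0; -1 0 0 -0.01 0 0 0; -1 0 0 -0.017 0 0 0; -1 0 0 -0.026 0 0 0; -1 0 0 -0.036 0 0 0; -1 0 0 -0.044 0 0 0; -1 0 0 -0.05 0 0 0"
}}

```text
clock: 6.65
eef_pos: [622.4, 244.1, 160.7]
ee_rot: [3.14, -0.001, 1.415]
force: [0.1, 0.0, -1.4]
opening: 6.4
```

{"fn": "play_rows", "kwargs": {
  "commands": "-1 0 0 -0.004 0 0 0; -1 0 0 -0.014 0 0 0; -1 0 0 -0.028 0 0 0; -1 0 0 -0.044 0 0 0; -1 0 0 -0.06 0 0 0; -1 0 0 -0.076 0 0 0; -1 0 0 -0.087 0 0 0; -1 0 0 -0.09 0 0 0"
}}

```text
clock: 7.65
eef_pos: [622.4, 244.1, 251.5]
ee_rot: [3.139, -0.001, 1.415]
force: [0.6, -0.8, -1.4]
opening: 6.6
```

Run:
```python
from h import *
w=capture("wrist");s=capture("scene")
cv2.imwrite("pics/w5.png",w["frame"][:,:,::-1])
cv2.imwrite("pics/s5.png",s["frame"][:,:,::-1])
st=get_state(); print(st["eef_pos"],st["ee_rot"],st["force"],st["ft_torque"],st["opening"],st["joint_pos"])
y=st["ee_rot"][2]; off=48*np.array([np.sin(y),-np.cos(y)])
print(off)
for yy in(y,): print(delta([469+off[0],-236+off[1],st["eef_pos"][2]],yy,st))
```

```text
[622.19852576 244.03015822 250.58976947] [ 3.14013838e+00 -9.14423600e-04  1.41533933e+00] [-0.07959986 -0.11679239 -0.2260813 ] [-0.03936462 -0.06134846  0.00081233] 6.5352383234797085 [1.98729640e-01 6.37425621e-01 9.56352187e-01 3.53388992e-04
 1.54613370e+00 3.54178884e-01]
[47.42116207 -7.43191683]
(array([-4.97961180e-01, -2.90265552e-02, -4.97560623e-04]), array([ 1.45427271e-03, -9.14423439e-04, -6.64910690e-07]))
```

View pics/s5.png

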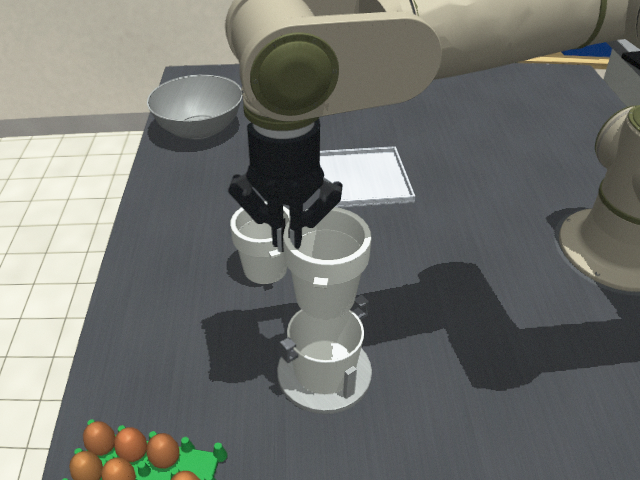

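View pics/w5.png

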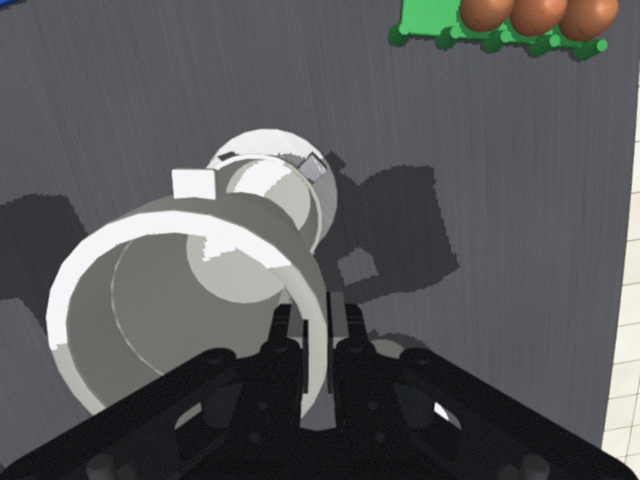

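The pail is out: it hangs upright above the lower pail, with its underside at about z = 166. Now carrying it to the tray.

{"fn": "play_rows", "kwargs": {
  "commands": "-1 -0.012 -0.001 0 0 0 0; -1 -0.034 -0.002 0 0 0 0; -1 -0.066 -0.004 0 0 0 0; -1 -0.104 -0.006 0 0 0 0; -1 -0.144 -0.008 0 0 0 0; -1 -0.184 -0.011 0 0 0 0; -1 -0.218 -0.013 0 0 0 0; -1 -0.24 -0.014 0 0 0 0"
}}

```text
clock: 8.75
eef_pos: [570.3, 7.1, 250.1]
ee_rot: [3.141, -0.001, 1.414]
force: [-0.7, 0.1, -1.4]
opening: 6.3
```

{"fn": "play_rows", "kwargs": {
  "commands": "-1 -0.02 -0.001 0 0 0 0; -1 -0.055 -0.003 0 0 0 0; -1 -0.095 -0.006 0 0 0 0; -1 -0.14 -0.008 0 0 0 0; -1 -0.185 -0.011 0 0 0 0; -1 -0.222 -0.013 0 0 0 0; -1 -0.246 -0.014 0 0 0 0; -1 -0.256 -0.015 0 0 0 0"
}}

```text
clock: 9.75
eef_pos: [514.5, -244.6, 249.4]
ee_rot: [-3.142, -0.001, 1.412]
force: [0.6, -0.5, -1.0]
opening: 6.8
```

Run:
```python
from h import *
n=0
for k in("wrist","scene","top"):
    c=capture(k); cv2.imwrite(f"pics/{k[0]}6.png",c["frame"][:,:,::-1])
st=get_state(); print(st["eef_pos"],st["ee_rot"],st["force"],st["ft_torque"],st["opening"],st["joint_pos"])
y=st["ee_rot"][2]; off=48*np.array([np.sin(y),-np.cos(y)])
print(delta([469+off[0],-236+off[1],110-22],y,st))
```

```text
[ 515.24360542 -243.1328961   249.67058757] [ 3.14117142e+00 -1.12256738e-03  1.41359962e+00] [ 0.3190124   0.42034573 -1.85966427] [ 0.02864984 -0.09116811  0.051262  ] 6.684361923118735 [-6.47020988e-01  4.00569762e-01  1.32674551e+00  1.20342993e-03
  1.41443393e+00 -4.90011544e-01]
(array([-0.00037598,  0.00114182,  0.16167076]), array([ 4.21232316e-04, -1.12256737e-03, -2.36430854e-07]))
```

View pics/s6.png

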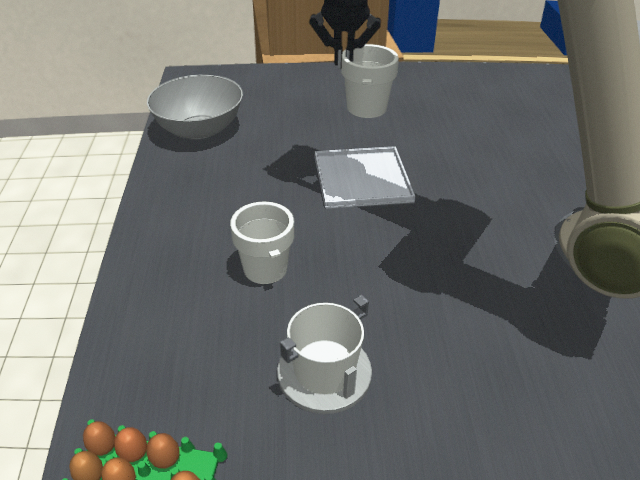

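View pics/t6.png

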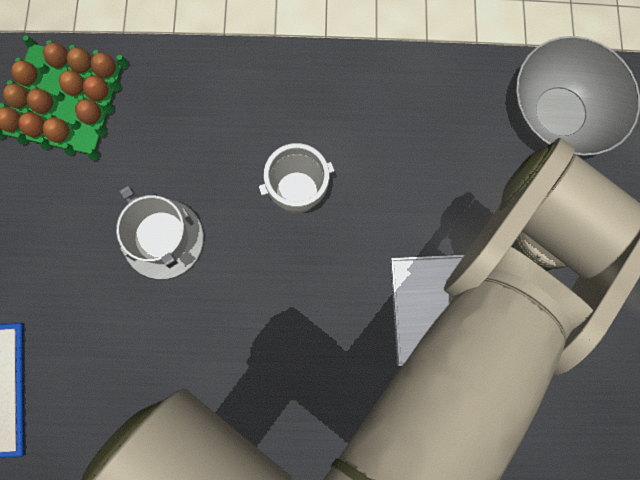

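View pics/w6.png

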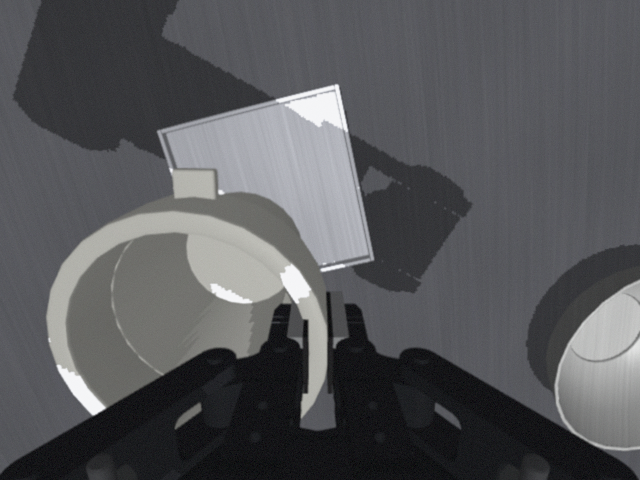

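Run:
```python
from h import *
w=capture("wrist"); s=capture("scene")
P=unproj(w,[(160,132),(338,86),(373,260)],16); print(P, (P[0]+P[2])/2)
st=get_state(); y=st["ee_rot"][2]; e=st["eef_pos"]; off=48*np.array([np.sin(y),-np.cos(y)]); c=e[:2]-off; print(c)
th=np.linspace(0,6.28,100); im=s["frame"][:,:,::-1].copy()
for r,z in((52,276),(38,166)):
    for u in proj(s,np.c_[c[0]+r*np.cos(th),c[1]+r*np.sin(th),z+0*th]): cv2.circle(im,tuple(int(v) for v in u.round()),0,(0,0,255),-1)
cv2.imwrite("pics/s6o.png",cv2.resize(im[20:140,300:450],None,fx=5,fy=5))
```

```text
[[ 375.04986869 -152.70371675]
 [ 550.99452039 -139.26785   ]
 [ 563.35759641 -316.23721288]] [ 469.20373255 -234.47046481]
[ 468.15172037 -235.10919416]
```

View pics/s6o.png

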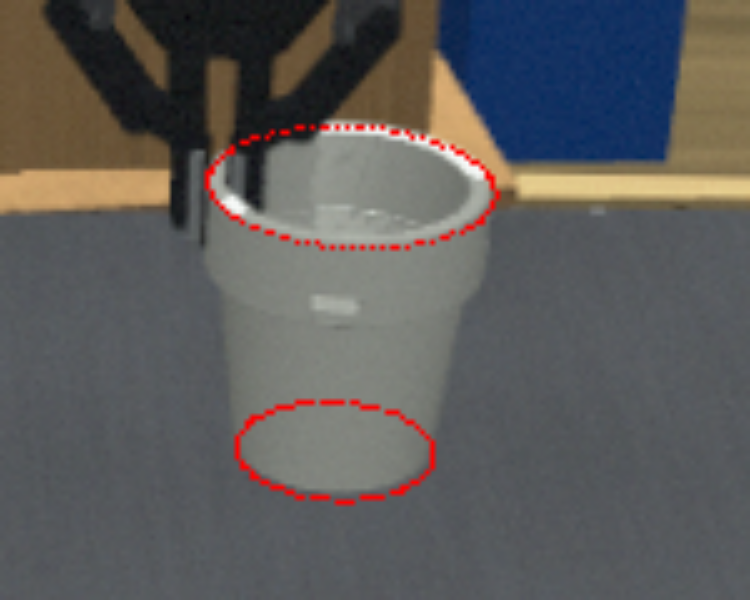

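The pail model overlay matches, with less than 1 px of tilt, and the wrist view confirms the tray centre. Lowering.

{"fn": "play_rows", "kwargs": {
  "commands": "-1 0 0 0.006 0 0 0; -1 0 0.0005 0.022 0 0 0; -1 0 0.001 0.046 0 0 0; -1 0 0.001 0.074 0 0 0; -1 0 0.001 0.102 0 0 0; -1 0 0.001 0.126 0 0 0; -1 0 0.001 0.143 0 0 0; -1 0 0.001 0.15 0 0 0"
}}

```text
clock: 11.0
eef_pos: [516.4, -242.2, 98.7]
ee_rot: [-3.141, -0.002, 1.415]
force: [0.8, 0.4, -0.6]
opening: 6.8
```

{"fn": "play_rows", "kwargs": {
  "commands": "-1 0 0 0.001 0 0 0; -1 0 0 0.0025 0 0 0; -1 0 0 0.004 0 0 0; -1 0 0 0.0055 0 0 0; -1 0 0 0.007 0 0 0; -1 0 0 0.008 0 0 0; -1 0 0 0.009 0 0 0; -1 0 0 0.0095 0 0 0"
}}

```text
clock: 12.0
eef_pos: [516.4, -242.2, 89.1]
ee_rot: [-3.141, -0.002, 1.415]
force: [0.9, 0.5, -2.2]
opening: 7.2
```

{"fn": "play_rows", "kwargs": {
  "commands": "-1 0 0 0.0003 0 0 0; -1 0 0 0.0006 0 0 0; -1 0 0 0.0009 0 0 0; -1 0 0 0.0012 0 0 0; -1 0 0 0.0015 0 0 0; -1 0 0 0.0015 0 0 0; -1 0 0 0.0015 0 0 0; -1 0 0 0.0015 0 0 0"
}}

```text
clock: 13.0
eef_pos: [516.6, -242.3, 87.9]
ee_rot: [-3.142, -0.001, 1.415]
force: [0.7, 1.5, 4.8]
opening: 7.0
```

Run:
```python
from h import *
for k in("wrist","scene"):
    c=capture(k); im=c["frame"][:,:,::-1]
    if k=="scene": im=cv2.resize(im[80:230,290:440],None,fx=4,fy=4)
    cv2.imwrite(f"pics/{k[0]}7.png",im)
for i in range(3):
    st=get_state(); print(st["eef_pos"],st["ee_rot"],st["force"],st["ft_torque"],st["opening"])
```

```text
[ 516.59725175 -242.30347934   87.93617615] [ 3.14154555e+00 -1.39970012e-03  1.41491849e+00] [0.69339059 0.82239554 4.6642778 ] [ 0.13404361 -0.0284767   0.04738299] 7.402527204224944
[ 516.59725175 -242.30347934   87.93617615] [ 3.14154555e+00 -1.39970012e-03  1.41491849e+00] [0.69339059 0.82239554 4.6642778 ] [ 0.13404361 -0.0284767   0.04738299] 7.402527204224944
[ 516.59725175 -242.30347934   87.93617615] [ 3.14154555e+00 -1.39970012e-03  1.41491849e+00] [0.69339059 0.82239554 4.6642778 ] [ 0.13404361 -0.0284767   0.04738299] 7.402527204224944
```

View pics/s7.png

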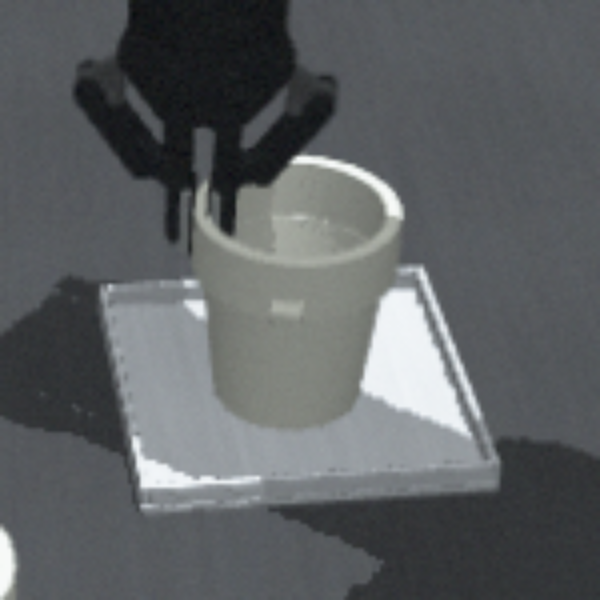

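The pail stands in the tray with about 6 N of contact force. Releasing gently.

{"fn": "play_rows", "kwargs": {
  "commands": "-0.8 0 0 0 0 0 0; -0.7 0 0 0 0 0 0; -0.6 0 0 0 0 0 0; -0.5 0 0 0 0 0 0; -0.4 0 0 0 0 0 0; -0.3 0 0 0 0 0 0; -0.2 0 0 0 0 0 0; -0.2 0 0 0 0 0 0"
}}

```text
clock: 14.1
eef_pos: [516.6, -242.3, 88.0]
ee_rot: [3.142, -0.001, 1.415]
force: [0.3, -0.3, 0.5]
opening: 34.3
```

Run:
```python
from h import *
for k in("wrist","scene"):
    c=capture(k); im=c["frame"][:,:,::-1]
    if k=="scene": im=cv2.resize(im[80:230,290:440],None,fx=4,fy=4)
    cv2.imwrite(f"pics/{k[0]}8.png",im)
st=get_state(); print(st["eef_pos"],st["force"],st["opening"])
```

```text
[ 516.59613302 -242.31720117   87.97132569] [-1.25331085  0.33438563 -0.17238822] 34.155337775222065
```

View pics/w8.png

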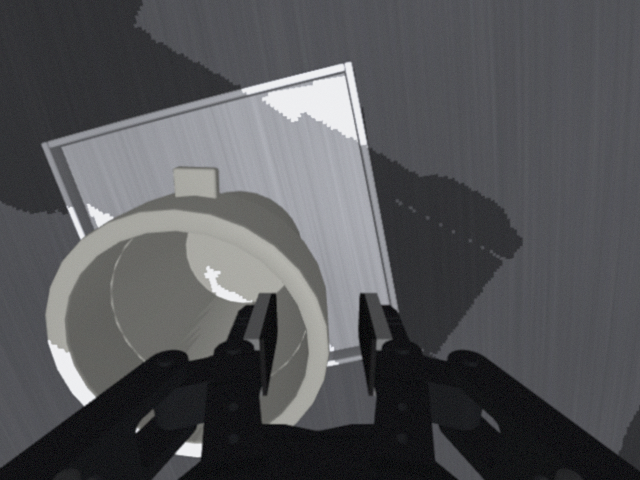

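View pics/s8.png

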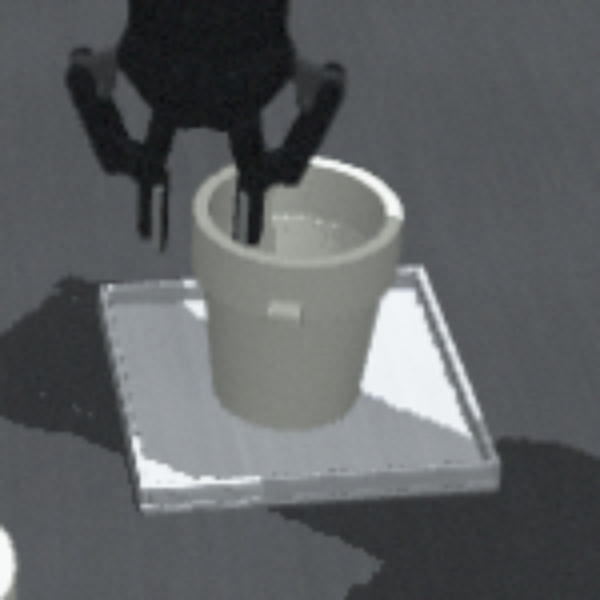

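The fingers have opened clear of the wall on both sides (34 mm), and the pail stands upright and undisturbed. Withdrawing straight up.

{"fn": "play_rows", "kwargs": {
  "commands": "-0.2 0 0 -0.004 0 0 0; -0.2 0 0 -0.016 0 0 0; -0.2 0 0 -0.034 0 0 0; -0.2 0 0 -0.056 0 0 0; -0.2 0 0 -0.08 0 0 0; -0.2 0 0 -0.1 0 0 0; -0.2 0 0 -0.115 0 0 0; -0.2 0 0 -0.12 0 0 0"
}}

```text
clock: 15.2
eef_pos: [516.7, -242.6, 209.0]
ee_rot: [3.14, -0.001, 1.415]
force: [-0.2, 0.2, 0.2]
opening: 33.8
```

{"fn": "play_rows", "kwargs": {
  "commands": "-0.2 0 0 0 0 0 0; -0.2 0 0 0 0 0 0; -0.2 0 0 0 0 0 0; -0.2 0 0 0 0 0 0; -0.2 0 0 0 0 0 0; -0.2 0 0 0 0 0 0; -0.2 0 0 0 0 0 0; -0.2 0 0 0 0 0 0"
}}

```text
clock: 16.2
eef_pos: [516.7, -242.6, 209.0]
ee_rot: [3.14, -0.001, 1.415]
force: [0.3, 0.3, -0.5]
opening: 34.2
```

Run:
```python
from h import *
th=np.linspace(0,6.28,100)
s=capture("scene"); im=s["frame"][:,:,::-1].copy(); c=(469,-235.)
old=cv2.imread("pics/scene0.png")
print("spare diff",cv2.absdiff(im,old)[195:295,225:300].max(axis=2).mean())
for r,z in((52,114),(38,4)):
    for u in proj(s,np.c_[c[0]+r*np.cos(th),c[1]+r*np.sin(th),z+0*th]): cv2.circle(im,tuple(int(v) for v in u.round()),0,(0,0,255),-1)
cv2.imwrite("pics/s9.png",cv2.resize(im[60:300,220:460],None,fx=2.5,fy=2.5))
w=capture("wrist"); cv2.imwrite("pics/w9.png",w["frame"][:,:,::-1])
st=get_state(); print(st["eef_pos"],st["force"],st["opening"],st["clock"])
```

```text
spare diff 2.7064
[ 516.73025437 -242.59552093  209.02882177] [0.46727572 0.19696367 0.2228109 ] 33.874041985336575 16.3
```

View pics/s9.png

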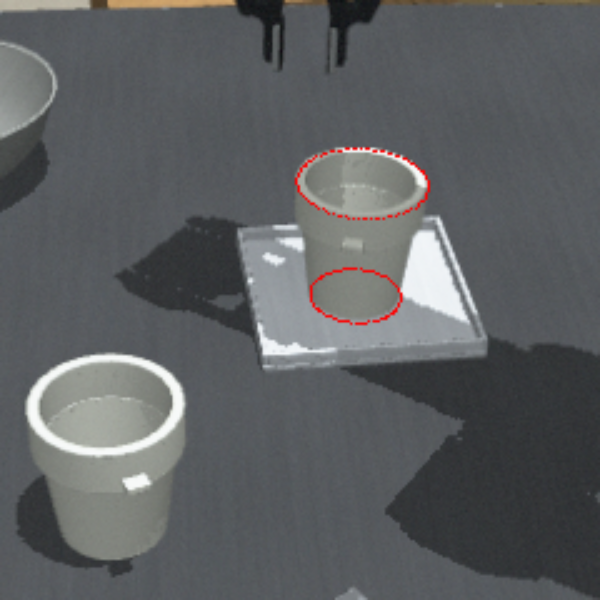

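View pics/w9.png

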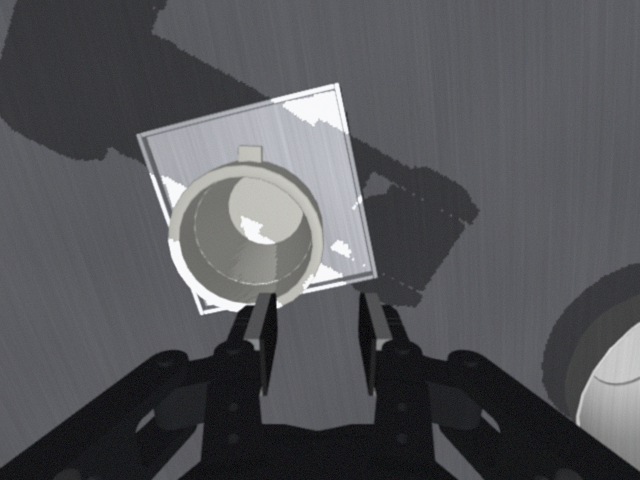

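The pail stands upright at the tray centre and its rim and foot match the z = 4 mm overlay. The gripper is clear and the spare pail is unmoved. Handing in.

```bash
python3 -c "
from station import *
print(job_done()); print(get_state()['clock'])"
```

```text
the job is handed in; nothing more can be done
None
the job is handed in; nothing more can be done
```

The inner pail is out of the stand and standing upright in the drip tray. I handed the job in at about 16.3 s of the 48 s allowed; no verdict was reported.

I pinched the collar wall 90° from the clips at 40 N and twisted the pail +46° about the stand axis. I then lifted it 140 mm, carried it over the tray and lowered it to about 5–6 N of floor contact. After releasing it, I raised the gripper straight up.

**Last checks:**
- **Position:** the rim and foot match a model of the pail standing on the tray floor (z = 4 mm), 1–2 mm from the tray centre.
- **Release:** the wrist force is about zero and the fingers are well above the rim.
- **Spare pail:** it looks unmoved compared with the first picture.

**Readings that disagreed:**
- The opening read 6.4–7.4 mm on the 8 mm wall.
- One tray corner and the spare pail's position came out inconsistent between the first two views. I confirmed the tray centre later from the wrist camera. I never fixed the spare pail's exact position, and carried the other pail well above its height.

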